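Reload the bench stapler's magazine

ROBOT

A 7-joint arm with a two-finger parallel gripper is mounted at the origin on the work surface. World frame = base frame: x ahead of the robot, y to its left, z up, the work surface at z = 0. Lengths are in m, angles in rad, forces in N, time in s.
With the tool pointing down it reaches from about 0.35 to 0.9 m from the base axis. Payload 7.2 kg.
Tool frame: the origin (TCP) lies on the centre line of the jaws, within the pads' length; the fingertips stand 17 mm ahead of it and the grasp point (between the pads) lies 2 mm behind it (bot.tcp_to_tips is the distance from the TCP to the fingertips, in m); z points along the fingers, y is the direction in which the jaws open and shut (so a half turn about z gives the same grasp; the last joint's range is limited). The gripper opens to 88 mm and grips with 3 to 60 N. Pads are 20 mm wide; open, the fingers measure 115 mm over their backs; the gripper's body (75 mm by 178 mm) begins 61 mm behind the grasp point.
Start: joints at [-1.408, 0.411, -0.013, 1.596, 0.006, 1.134, -0.082], TCP at [0.143, 0.608, 0.24] pointing down, gripper open.
Joint ranges: [-2.95, 2.95], [-0.29, 1.99], [-1.47, 1.44], [0.14, 2.54], [-1.03, 4.17], [0.13, 1.85], [-2.86, 2.86]. Speed limits (rad/s): [2.39, 2.39, 3.01, 3.01, 3.14, 3.14, 3.14].

INTERFACE

Orientations are given as a rotation vector (axis times angle).
In Python, from plant import bot, viewer gives the robot as it stands.
- The arm moves only by the tool carry_out, never from a script. Its arguments are lists of equal length, an entry for each row: "slide": the shift along the tool's x, y, z in mm, a list of three; "dr": the turn, a rotation vector about the tool's x, y, z in degrees, a list of three; "jaw": the closure, from 0 (fully open) to 1 (shut). A call has 1 to 12 rows; each row is the pose to reach, as a shift and turn from the pose commanded when the call began, along the tool's axes at that moment; what a row does not reach only later rows make up. A row lasts 1/12 s, in which the tool goes at most 41.7 mm and 7.16 degrees, less where a joint would pass 70% of its speed; a pose out of reach is approached as far as the arm can. A call with a gripper value outside its range is refused whole. The fingers move at their own pace and stop on an object; the grip force is fixed at half the most. Time passes only in rows, so rows that repeat a pose let the fingers close. It gives the time, the measured TCP pose, the force and the opening at its end, in the units of the state.
- bot.get_obs(): the state, without advancing time (a new reading comes with each control period).
- viewer.read_camera(name): name is "scene" or "top"; returns a dict with "frame" (480x640x3 uint8, blue, green, red), "vfov" (degrees; the focal length in pixels is half the picture's height over the tangent of half this angle, whatever the lens; pixels are square), "cx", "cy" (the principal point, pixels), "R" (3x3) and "t" (3): a world point X has camera coordinates R X + t. Camera axes: x right, y down, z forward; pixel columns grow to the right and rows downward; lengths in m; the calibration is good to about 2 mm. A picture is of the moment at which its call begins. There is no depth.
- bot.sign_off(): hands the job in, once; it reports no verdict.
The state is a dict: "clock": time; "joint_pos": joint angles; "qvel": joint speeds; "joint_efforts": joint torques, N m; "ee_pos": TCP position; "tool_rot": TCP orientation; "wrist_force": force on the tool from outside, world axes, zero at the start; "wrist_torque": the same for the moment, N m; "grip_width": finger opening in m.
Only numpy, scipy, OpenCV 4.12 (cv2) and the standard library are available. Lean on these libraries where they do the work, as an engineer would, in place of code of your own. Each camera call takes 0.05 s, during which the arm holds its last target. There are 200 camera calls.

TASK

Load the wide stick of staples, legs down, into the open channel of the bench stapler, then push the rail at the channel's end fully home by its upright tab, so that its spring follower holds the stick up against the nose. Leave the narrow stick standing where it is.

Things in the scene. Friction and masses are not known exactly. Their poses are not given: they have to be found in the camera images.
- stick: The wide stick of bare-metal staples: an inverted U 80 mm long (its x axis), 26 mm wide (y) and 38 mm tall (z), 140 g, standing legs down on the bench, ridged across. Origin: centre of its underside. Both ends are alike.
- magazine: Fixed bench stapler on an 18 mm plywood base (sizes in mm). Origin: on the bench below the nose's inner face; x points from channel to nose, away from the robot. Steel channel, open on top, along y=0 from the nose (x=0, top z=75) to x=-140; floor z=30, inside width 34, walls 8 high, then flared 45 deg to 17 above the floor, 53 wide. Rear bracket x=-143 to -153, top z=60. A stick fully home has its origin at x=-40, z=30.
- rail (a joint): Sliding rail, m: 0 closed (tab against the rear bracket), 0.060 drawn fully back, towards the robot; stays where left (7 N friction). Its spring follower, a dark block 25 mm wide in the channel, has its front at magazine x = -65 mm - joint when free; closing it pushes a stick set down anywhere ahead of it to the nose, then gives way 15 mm (2.5 to 4 N). Closing takes about 11 N.
- rail_tab (a point): Top centre of the rail's upright steel tab, at the rail's rear end: 12 mm thick along the channel, 36 mm wide, its top 95 mm and its foot 37 mm above the bench; at magazine x = -159 mm - joint, y = 0. Nothing but the low base lies behind it.
- narrow_stick: A stick of narrow staples for another tool, also bare metal: 80 mm long (x), only 13 mm wide (y) and 22 mm tall (z), standing legs down on the bench. Origin: centre of its underside. Not to be disturbed.
Things that resemble listed ones, but are neither listed nor needed, are in the scene too. Leave any orange, pink or turquoise look-alike of the stick alone.

How it is judged:
By the outcome, as a careful person would: the job done as asked, in the order asked, and still so for the second after the job is handed in, with the robot touching nothing.
It also fails if it takes over 58 s, if anything falls off the work surface, if the arm or the gripper's body presses on something with over 40 N, if the wrist force passes 120 N, or if a joint passes its speed limit or range.

## Working session

There is one attempt and no reset: what is moved stays moved. The work goes in short steps, Python scripts to look and compute and a tool call to move; the robot and the scene stay as the last step left them, time stands still between calls to the robot, and variables do not carry over. Pictures are saved under pics/ and viewed, about 8 in all and at most 12, crops included, and the job is handed in when it is done.

Besides the shell and the picture viewer there is one more tool, called after "Request:" as name(argument=value, ...) on one line, values as JSON. carry_out: Moves the arm, as the interface text tells. Its arguments: {"type":"object","properties":{"slide":{"type":"array"},"dr":{"type":"array"},"jaw":{"type":"array"}},"required":["slide","dr","jaw"]}

```bash
mkdir -p pics; python3 - <<'E'
from plant import bot, viewer
import cv2,numpy as np
o=bot.get_obs()
print({k:np.round(v,4) for k,v in o.items()})
for n in("scene","top"):
    c=viewer.read_camera(n); cv2.imwrite(f"pics/{n}0.png",c["frame"]); print(n,c["vfov"],c["cx"],c["cy"],np.round(c["R"],4).tolist(),np.round(c["t"],4).tolist(), 'cam', np.round(-np.array(c["R"]).T@c["t"],3))
E
```

```text
{'clock': np.float64(0.0), 'joint_pos': array([-1.4082,  0.4119, -0.0127,  1.5971,  0.0056,  1.1343, -0.0822]), 'qvel': array([ 0.0011, -0.0032,  0.0006,  0.0014, -0.001 , -0.0017,  0.0003]), 'joint_efforts': array([ 7.00000e-04, -5.87962e+01,  6.42400e-01, -2.91073e+01,
       -5.37000e-02,  1.86000e-02,  2.00000e-04]), 'ee_pos': array([0.1429, 0.6079, 0.2388]), 'tool_rot': array([-3.6170e-01, -3.1206e+00,  2.5000e-03]), 'wrist_force': array([ 0.9367, -0.3068,  0.3996]), 'wrist_torque': array([-0.0241,  0.0313, -0.0125]), 'grip_width': np.float64(0.0876)}
scene 52.053250415116146 314.9175075621534 243.0893077281657 [[0.8016, 0.5976, 0.0166], [0.4483, -0.5825, -0.678], [-0.3955, 0.551, -0.7349]] [-0.4392, -0.1546, 1.3324] cam [ 0.948 -0.562  0.882]
top 49.03920143939416 320.8382521136075 241.90899762827564 [[-0.0114, -0.9998, 0.0141], [-0.9984, 0.0106, -0.0562], [0.0561, -0.0147, -0.9983]] [0.0299, 0.5307, 1.0259] cam [0.473 0.039 1.054]
```

View pics/scene0.png

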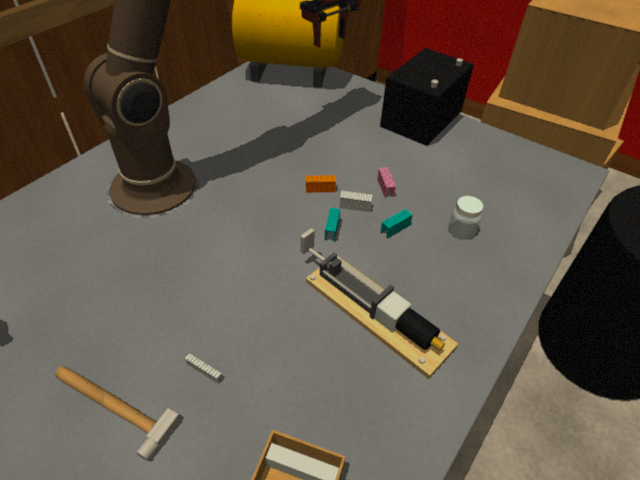

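View pics/top0.png

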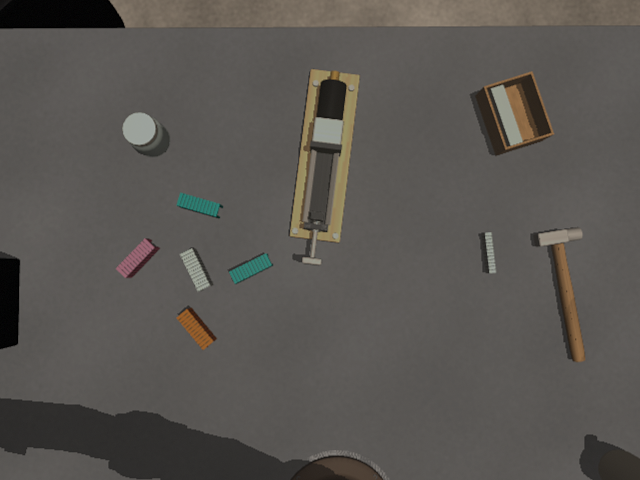

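Pictures 1–2. Bare-metal candidates in the top view:
- (195,270), about 26 px wide in proportion to its length. This fits the wide stick.
- (489,252), thin. This is the narrow stick.
- (507,115), a long white thing in a tray, not a stick.

The teal, pink and orange ones are look-alikes. The magazine runs from the tab at (312,261) to the nose at about (326,148). Next I'll confirm in one crop and measure.

```bash
cat > h.py <<'E'
import cv2,numpy as np
from plant import bot,viewer
def cam(n):
    c=viewer.read_camera(n); c["R"]=np.array(c["R"]);c["t"]=np.array(c["t"]);c["f"]=240/np.tan(np.radians(c["vfov"]/2)); return c
def ray(c,p):
    d=c["R"].T@np.array([(p[0]-c["cx"])/c["f"],(p[1]-c["cy"])/c["f"],1]); return -c["R"].T@c["t"],d/np.linalg.norm(d)
def onz(c,p,z):
    o,d=ray(c,p); return o+d*(z-o[2])/d[2]
def tri(c1,p1,c2,p2):
    o1,d1=ray(c1,p1);o2,d2=ray(c2,p2)
    s=np.linalg.lstsq(np.stack([d1,-d2],1),o2-o1,rcond=None)[0]
    a,b=o1+s[0]*d1,o2+s[1]*d2; return (a+b)/2,np.linalg.norm(a-b)
def proj(c,X):
    x=c["R"]@np.array(X)+c["t"]; return np.array([c["cx"]+c["f"]*x[0]/x[2],c["cy"]+c["f"]*x[1]/x[2]])
def blobs(c,box,thr,sat=60):
    x0,y0,x1,y1=box; hsv=cv2.cvtColor(c["frame"],cv2.COLOR_BGR2HSV)[y0:y1,x0:x1]
    m=((hsv[...,2]>thr)&(hsv[...,1]<sat)).astype(np.uint8)
    m=cv2.morphologyEx(m,cv2.MORPH_CLOSE,np.ones((5,5)))
    k=cv2.findContours(m,cv2.RETR_EXTERNAL,cv2.CHAIN_APPROX_NONE)[0]
    return [q+np.array([[x0,y0]]) for q in k if cv2.contourArea(q)>40]
E
python3 - <<'E'
from h import *
T=cam("top");S=cam("scene")
cr=lambda c,x,y,w,h,W,H:cv2.resize(c["frame"][y:y+h,x:x+w],(W,H),interpolation=cv2.INTER_CUBIC)
a=cr(T,160,235,80,60,400,300);b=cr(S,295,155,100,75,400,300);d=cr(T,280,100,80,170,282,600)
im=np.hstack([np.vstack([a,b]),d]);cv2.imwrite("pics/crop.png",im)
for n,c,box in(("T",T,(170,235,220,300)),("S",S,(337,186,376,214))):
    for thr in (100,120,140):
      for q in blobs(c,box,thr):
        print(n,thr,cv2.contourArea(q),cv2.minAreaRect(q))
        if n=="T":print(np.round([onz(T,p,.038) for p in cv2.boxPoints(cv2.minAreaRect(q))],4).tolist())
E
```

```text
T 100 551.0 ((194.24200439453125, 269.6553649902344), (42.40032958984375, 14.642430305480957), 64.1336441040039)
[[0.5097, 0.2986, 0.038], [0.5218, 0.2734, 0.038], [0.4481, 0.2379, 0.038], [0.4362, 0.263, 0.038]]
T 120 507.5 ((194.40000915527344, 269.3000183105469), (41.14365005493164, 13.86362075805664), 63.43495178222656)
[[0.5093, 0.2975, 0.038], [0.521, 0.2737, 0.038], [0.4499, 0.2384, 0.038], [0.4383, 0.2621, 0.038]]
T 140 467.0 ((194.50001525878906, 269.5), (40.69643783569336, 12.969193458557129), 63.43495178222656)
[[0.5089, 0.2963, 0.038], [0.5198, 0.2741, 0.038], [0.4495, 0.2392, 0.038], [0.4387, 0.2613, 0.038]]
S 100 1008.5 ((356.0, 199.5), (27.0, 38.0), 90.0)
S 120 493.5 ((356.0, 198.0), (24.0, 38.0), 90.0)
S 140 198.0 ((356.01995849609375, 195.36000061035156), (32.1026496887207, 7.495331764221191), 8.130102157592773)
```

View pics/crop.png

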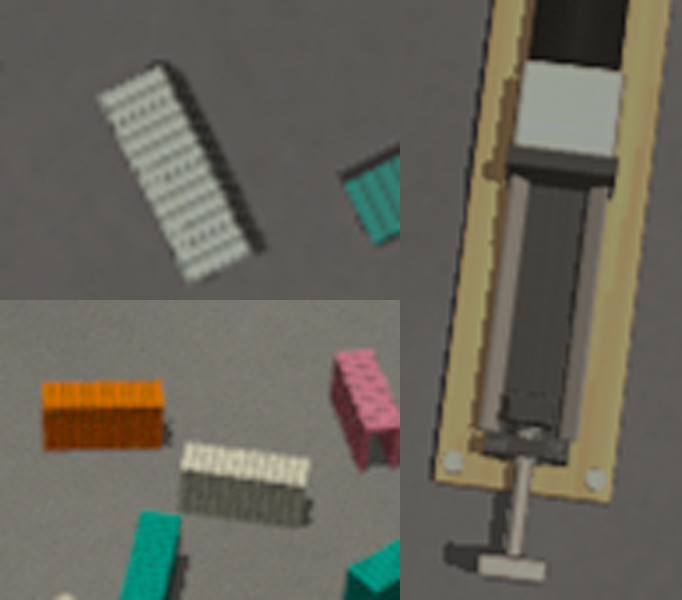

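Picture 3 confirms the wide, ridged bare-metal stick. Its top-face corners are at top-view (179.4,254.6), (192.6,248.2), (210,285), (197.6,291.6) and scene (342,190.8), (372.5,194.3), (371.3,201.8), (340,198.3). I'll triangulate those and look more closely at the magazine.

```bash
python3 - <<'E'
from h import *
T=cam("top");S=cam("scene")
P=[((179.4,254.6),(340,198.3)),((192.6,248.2),(342,190.8)),((210,285),(372.5,194.3)),((197.6,291.6),(371.3,201.8))]
# pair by geometry: project top corners at z=.038 into scene
for t,_ in P: print(np.round(onz(T,t,.038),4),np.round(proj(S,onz(T,t,.038)),1))
t=np.mean([p[0] for p in P],0);s=np.mean([p[1] for p in P],0);print("centre",tri(T,t,S,s))
# base mask
hsv=cv2.cvtColor(T["frame"],cv2.COLOR_BGR2HSV);m=cv2.inRange(hsv,(12,70,90),(35,255,255));m[:,:280]=0;m[:,370:]=0;m[250:]=0
q=max(cv2.findContours(cv2.morphologyEx(m,cv2.MORPH_CLOSE,np.ones((25,25))),0,2)[0],key=cv2.contourArea)
r=cv2.minAreaRect(q);print(r);print(np.round([onz(T,p,.018) for p in cv2.boxPoints(r)],4).tolist())
w=blobs(T,(298,252,326,268),110);[print("tab",cv2.minAreaRect(k),np.round(onz(T,cv2.minAreaRect(k)[0],.095),4)) for k in w]
cr=lambda c,x,y,w,h,W,H:cv2.resize(c["frame"][y:y+h,x:x+w],(W,H),interpolation=cv2.INTER_CUBIC)
a=cr(T,285,140,65,130,300,600);b=cr(S,295,220,150,125,500,416)
im=np.zeros((600,800,3),np.uint8);im[:,:300]=a;im[:416,300:]=b;cv2.imwrite("pics/mag.png",im)
E
```

```text
[0.5081 0.2967 0.038 ] [371.6 194.4]
[0.5202 0.2714 0.038 ] [370.3 201.6]
[0.4491 0.238  0.038 ] [339.8 197.1]
[0.4368 0.2617 0.038 ] [341.1 190.3]
centre (array([0.47931715, 0.26803956, 0.03599445]), np.float64(0.0020870937014158073))
((324.6615295410156, 154.70770263671875), (50.60616683959961, 170.6717987060547), 7.125016689300537)
[[0.5426, 0.0868, 0.018], [0.8831, 0.0415, 0.018], [0.8696, -0.0593, 0.018], [0.5292, -0.0121, 0.018]]
tab ((311.5692443847656, 257.4461669921875), (18.357141494750977, 11.411194801330566), 7.125016689300537) [0.4983 0.0424 0.095 ]
```

View pics/mag.png

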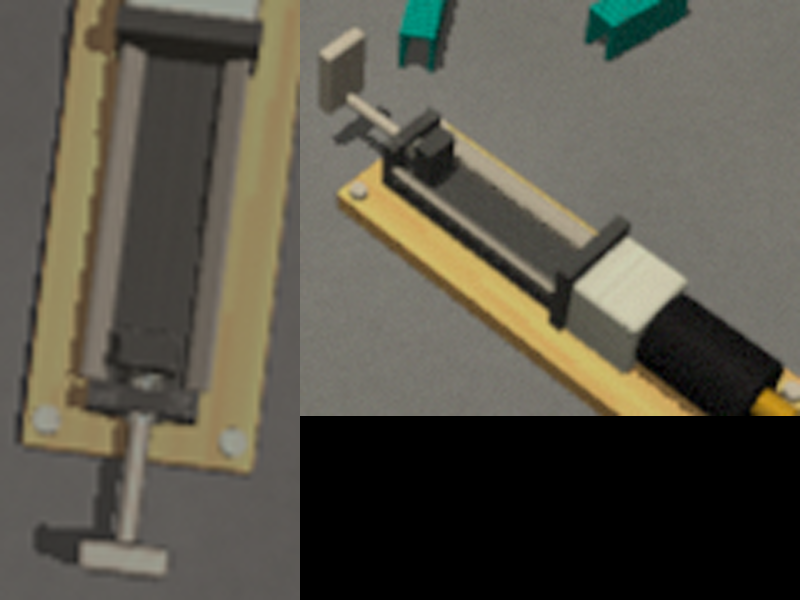

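Picture 4 shows the rail drawn back, with the tab top centre at top-view (311.8,261.1) and scene (307.6,232.9). The nose plate's inner top edge runs (310.6,148.2)–(340.9,150.8) in the top view and (390.1,285.4)–(372.1,301) in the scene view. The rear bracket is at (315.6,226.5) and (328.6,260.2). I'll triangulate all of these.

```bash
python3 - <<'E'
from h import *
T=cam("top");S=cam("scene")
for n,t,s in(("tab",(311.8,261.1),(307.6,232.9)),("noseL",(310.6,148.2),(390.1,285.4)),("noseR",(340.9,150.8),(372.1,301)),("brk",(315.6,226.5),(328.6,260.2))):
    X,e=tri(T,t,S,s);print(n,np.round(X,4),round(e,4))
tab=onz(T,(311.8,261.1),.095);N=(onz(T,(310.6,148.2),.075)+onz(T,(340.9,150.8),.075))/2;B=onz(T,(315.6,226.5),.06)
print(tab,N,B,"N-tab",np.linalg.norm((N-tab)[:2]),"N-B",np.linalg.norm((N-B)[:2]),"yaw",np.degrees(np.arctan2(*(N-tab)[[1,0]])))
# channel rims z .047 at crop rows (outer left/right)
f=lambda x,y:onz(T,(285+x/4.615,140+y/4.615),.047)
for l,r in(((125,80),(245,85)),((88,360),(208,370))): print("rims",np.round(f(*l),4),np.round(f(*r),4),np.round((f(*l)+f(*r))/2,4))
from scipy.spatial.transform import Rotation as R
o=bot.get_obs();print(np.round(R.from_rotvec(o["tool_rot"]).as_matrix(),3).tolist())
E
```

```text
tab [0.4925 0.0427 0.0943] 0.0022
noseL [0.7069 0.0434 0.0719] 0.0042
noseR [ 0.6999 -0.0143  0.0744] 0.002
brk [0.5584 0.0345 0.0557] 0.0008
[0.49164345 0.04204974 0.095     ] [0.70166193 0.01365724 0.075     ] [0.55777261 0.034268   0.06      ] N-tab 0.211928985249474 N-B 0.14535796725957795 yaw -7.699164512507496
rims [0.6931 0.0395 0.047 ] [ 0.6906 -0.0107  0.047 ] [0.6918 0.0144 0.047 ]
rims [0.5755 0.0562 0.047 ] [0.5708 0.0063 0.047 ] [0.5731 0.0312 0.047 ]
[[-0.974, 0.229, -0.0], [0.229, 0.974, -0.0], [-0.0, -0.0, -1.0]]
```

Heights agree with the text (stick 36 vs 38 mm, tab 94 vs 95, nose 73 vs 75). The nose origin is about (0.703,0.014), axis yaw −7.6°, joint about 56–60 mm. The stick centre is (0.479,0.267), yaw 25.7°. I'll move above it.

Request:
carry_out(slide=[[-34,-21,10],[-68,-43,20],[-102,-64,30],[-135,-85,40],[-169,-106,50],[-203,-128,60],[-236,-149,70],[-270,-170,80],[-304,-191,90],[-338,-213,100],[-372,-234,105],[-405,-255,110]], dr=[[0,0,-5],[0,0,-10],[0,0,-15],[0,0,-20],[0,0,-25],[0,0,-30],[0,0,-35],[0,0,-39],[0,0,-39],[0,0,-39],[0,0,-39],[0,0,-39]], jaw=[0.4,0.4,0.4,0.4,0.4,0.4,0.4,0.4,0.4,0.4,0.4,0.4])

```text
clock: 1.4
ee_pos: [0.4801, 0.2657, 0.1293]
tool_rot: [-0.7, 3.062, -0.0]
wrist_force: [0.2, 0.4, -0.4]
grip_width: 0.0529
```

Request:
carry_out(slide=[[0,0,0],[0,0,0],[0,0,0]], dr=[[0,0,0],[0,0,0],[0,0,0]], jaw=[0.4,0.4,0.4])

```text
clock: 1.65
ee_pos: [0.4787, 0.2679, 0.1297]
tool_rot: [0.7, -3.062, -0.001]
wrist_force: [-0.1, 0.9, 0.5]
grip_width: 0.052
```

```bash
cat >> h.py <<'E'
from scipy.spatial.transform import Rotation as Ro
def to(xyz,yaw):
    "slide mm / dz-turn deg from the present pose; yaw = world heading of tool x, mod 180"
    o=bot.get_obs();M=Ro.from_rotvec(o["tool_rot"]).as_matrix()
    y=np.degrees(np.arctan2(M[1,0],M[0,0]));d=(yaw-y+90)%180-90
    print("pos",np.round(o["ee_pos"],4),"yaw",round(y,2),"tilt",np.round(M[:,2],3),"grip",round(float(o["grip_width"]),4),"F",np.round(o["wrist_force"],1),"t",o["clock"])
    print("slide",np.round(M.T@(np.array(xyz)-o["ee_pos"])*1e3,1),"turn z",round(-d,1))
E
python3 - <<'E'
from h import *
to((.479,.267,.037),25.7)
S=cam("scene");T=cam("top")
a=cv2.resize(T["frame"][200:320,140:260],(400,400));b=cv2.resize(S["frame"][130:230,290:390],(400,400))
cv2.imwrite("pics/above.png",np.hstack([a,b]))
E
```

```text
pos [0.4787 0.2679 0.1297] yaw -154.25 tilt [-0.  0. -1.] grip 0.052 F [-0.1  0.9  0.5] t 1.65
slide [ 0.1 -1.  92.7] turn z 0.0
```

View pics/above.png

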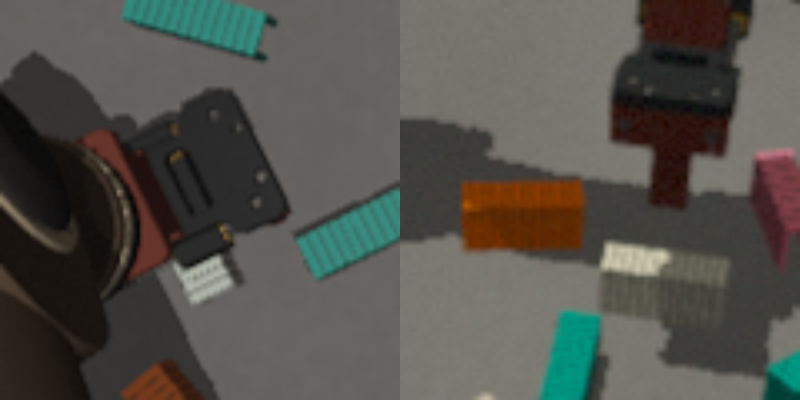

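Picture 5: the tool is centred over the stick, jaws across it, with the teal and orange sticks clear. I'll descend and grip.

Request:
carry_out(slide=[[0,0,25],[0,0,50],[0,0,70],[0,0,85],[0,-1,92],[0,-1,92],[0,-1,92]], dr=[[0,0,0],[0,0,0],[0,0,0],[0,0,0],[0,0,0],[0,0,0],[0,0,0]], jaw=[0.4,0.4,0.4,0.4,0.4,0.4,0.4])

```text
clock: 2.33
ee_pos: [0.479, 0.2675, 0.038]
tool_rot: [-0.703, 3.062, 0.0]
wrist_force: [0.3, 0.5, 0.3]
grip_width: 0.053
```

Request:
carry_out(slide=[[0,0,0],[0,0,0],[0,0,0],[0,0,0],[0,0,0],[0,0,0],[0,0,0],[0,0,0]], dr=[[0,0,0],[0,0,0],[0,0,0],[0,0,0],[0,0,0],[0,0,0],[0,0,0],[0,0,0]], jaw=[0.6,0.8,1,1,1,1,1,1])

```text
clock: 3.0
ee_pos: [0.4796, 0.267, 0.0383]
tool_rot: [-0.701, 3.062, 0.001]
wrist_force: [-1.2, 1.2, 6.9]
grip_width: 0.0258
```

Request:
carry_out(slide=[[0,0,-10],[0,0,-30],[0,0,-60],[0,0,-90],[0,0,-110],[0,0,-110],[0,0,-110]], dr=[[0,0,0],[0,0,0],[0,0,0],[0,0,0],[0,0,0],[0,0,0],[0,0,0]], jaw=[1,1,1,1,1,1,1])

```text
clock: 3.58
ee_pos: [0.4799, 0.2668, 0.149]
tool_rot: [-0.7, 3.06, 0.001]
wrist_force: [0.2, 0.1, -2.1]
grip_width: 0.0257
```

```bash
python3 - <<'E'
from h import *
to((.6415,.0224,.15),-7.6)
S=cam("scene");cv2.imwrite("pics/lift.png",cv2.resize(S["frame"][80:280,260:460],(600,600)))
E
```

```text
pos [0.4799 0.2668 0.149 ] yaw -154.23 tilt [ 0.002  0.001 -1.   ] grip 0.0257 F [ 0.2  0.1 -2.1] t 3.5833
slide [ -39.3 -290.4   -1. ] turn z 33.4
```

View pics/lift.png

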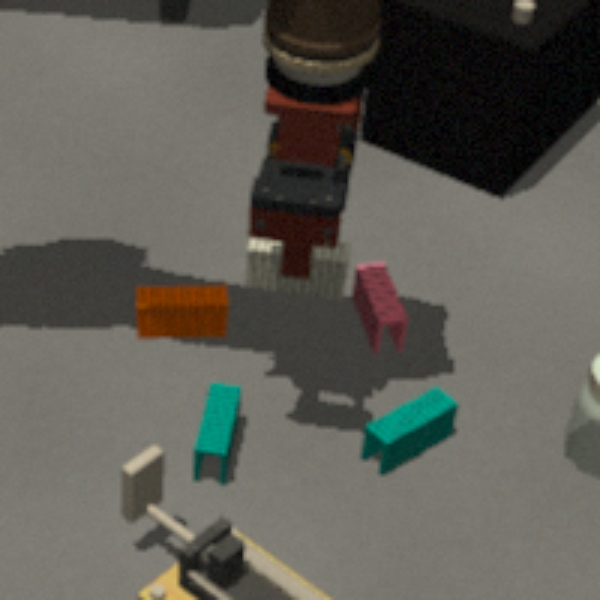

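Picture 6: the stick is held level, grip 25.7 mm, and the neighbours haven't moved. I'll carry it over the channel at this height; its underside at 111 mm clears the tab and nose.

Request:
carry_out(slide=[[-2,-12,-3],[-5,-40,-5],[-9,-70,-5],[-14,-100,-5],[-18,-130,-5],[-22,-160,-5],[-26,-190,-5],[-30,-220,-5],[-34,-250,-5],[-38,-275,-3],[-39,-290,-1],[-39,-290,-1]], dr=[[0,0,2],[0,0,5],[0,0,9],[0,0,13],[0,0,17],[0,0,21],[0,0,25],[0,0,29],[0,0,32],[0,0,33.4],[0,0,33.4],[0,0,33.4]], jaw=[1,1,1,1,1,1,1,1,1,1,1,1])

```text
clock: 4.63
ee_pos: [0.6409, 0.0172, 0.1468]
tool_rot: [-0.217, -3.132, 0.005]
wrist_force: [0.1, -1.1, -0.8]
grip_width: 0.0257
```

Request:
carry_out(slide=[[0,0,0],[0,0,10],[0,0,20],[0,0,20],[0,0,20]], dr=[[0,0,0],[0,0,0],[0,0,0],[0,0,0],[0,0,0]], jaw=[1,1,1,1,1])

```text
clock: 5.05
ee_pos: [0.6395, 0.0237, 0.1274]
tool_rot: [-0.206, -3.132, -0.0]
wrist_force: [0.5, 0.4, -1.5]
grip_width: 0.026
```

```bash
python3 - <<'E'
from h import *
to((.6415,.0224,.068),-7.6)
S=cam("scene");T=cam("top");cv2.imwrite("pics/over.png",np.hstack([cv2.resize(S["frame"][170:350,290:470],(400,400)),cv2.resize(T["frame"][130:280,260:410],(400,400))]))
E
```

```text
pos [0.6395 0.0237 0.1274] yaw 172.48 tilt [-0.002  0.    -1.   ] grip 0.026 F [ 0.5  0.4 -1.5] t 5.05
slide [-2.3 -1.  59.4] turn z 0.1
```

View pics/over.png

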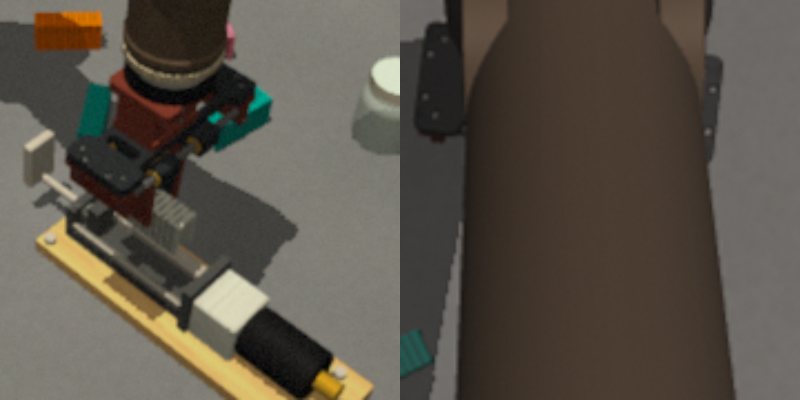

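Picture 7: the stick is above the channel, parallel to it, between nose and follower. I'll lower it in stages, watching the force.

Request:
carry_out(slide=[[-2,-1,15],[-2,-1,28],[-2,-1,38],[-2,-1,46],[-2,-1,46]], dr=[[0,0,0],[0,0,0],[0,0,0],[0,0,0],[0,0,0]], jaw=[1,1,1,1,1])

```text
clock: 5.57
ee_pos: [0.6411, 0.0213, 0.0804]
tool_rot: [-0.208, -3.131, 0.001]
wrist_force: [0.8, 0.8, -1.5]
grip_width: 0.0256
```

```bash
python3 - <<'E'
from h import *
to((.6415,.0224,.068),-7.6)
S=cam("scene");cv2.imwrite("pics/low.png",cv2.resize(S["frame"][210:330,300:420],(600,600),interpolation=cv2.INTER_CUBIC))
E
```

```text
pos [0.6411 0.0213 0.0804] yaw 172.39 tilt [-0.003 -0.    -1.   ] grip 0.0256 F [ 0.8  0.8 -1.5] t 5.5667
slide [-0.3  1.1 12.4] turn z -0.0
```

View pics/low.png

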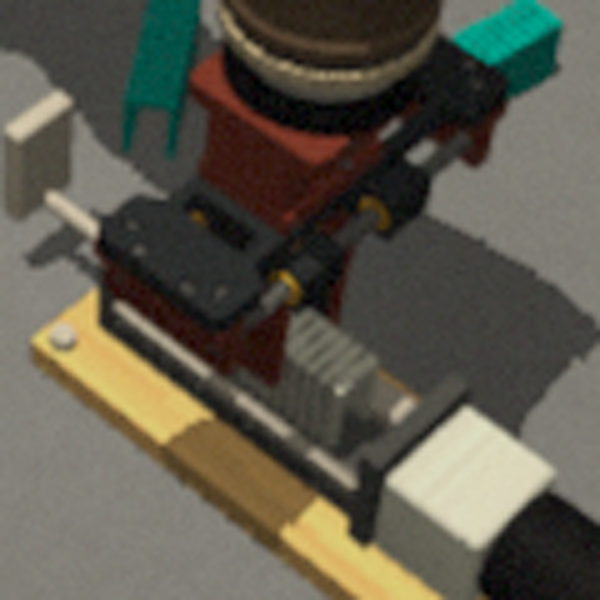

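Picture 8: the stick is entering between the flares with no contact force. I'll lower it to the floor.

Request:
carry_out(slide=[[0,1,4],[0,1,8],[0,1,11],[0,1,12],[0,1,13],[0,1,13]], dr=[[0,0,0],[0,0,0],[0,0,0],[0,0,0],[0,0,0],[0,0,0]], jaw=[1,1,1,1,1,1])

```text
clock: 6.12
ee_pos: [0.6425, 0.0222, 0.0696]
tool_rot: [-0.209, -3.135, 0.0]
wrist_force: [1.0, 0.2, -0.7]
grip_width: 0.0257
```

Request:
carry_out(slide=[[0,0,1],[0,0,2],[0,0,2],[0,0,2]], dr=[[0,0,0],[0,0,0],[0,0,0],[0,0,0]], jaw=[1,1,1,1])

```text
clock: 6.45
ee_pos: [0.6427, 0.0222, 0.0683]
tool_rot: [0.209, 3.134, 0.0]
wrist_force: [-1.6, 0.5, 5.0]
grip_width: 0.0258
```

There is floor contact (5 N) at TCP 0.068, exactly the floor height. I'll release partly open, rise, and move behind the tab.

Request:
carry_out(slide=[[0,0,-1],[0,0,-1],[0,0,-1],[0,0,-1],[0,0,-20],[0,0,-50],[0,0,-85],[0,0,-110],[0,0,-110]], dr=[[0,0,0],[0,0,0],[0,0,0],[0,0,0],[0,0,0],[0,0,0],[0,0,0],[0,0,0],[0,0,0]], jaw=[0.6,0.5,0.5,0.5,0.5,0.5,0.5,0.5,0.5])

```text
clock: 7.2
ee_pos: [0.6455, 0.0221, 0.1835]
tool_rot: [0.209, 3.126, 0.002]
wrist_force: [1.2, -0.5, 0.5]
grip_width: 0.0437
```

```bash
python3 - <<'E'
from h import *
to((.440,.0494,.178),-7.6)
S=cam("scene");cv2.imwrite("pics/rel.png",cv2.resize(S["frame"][210:330,300:420],(600,600),interpolation=cv2.INTER_CUBIC))
E
```

```text
pos [0.6455 0.0221 0.1835] yaw 172.36 tilt [ 0.009  0.001 -1.   ] grip 0.0437 F [ 1.2 -0.5  0.5] t 7.2
slide [207.4  -0.3   3.7] turn z -0.0
```

View pics/rel.png

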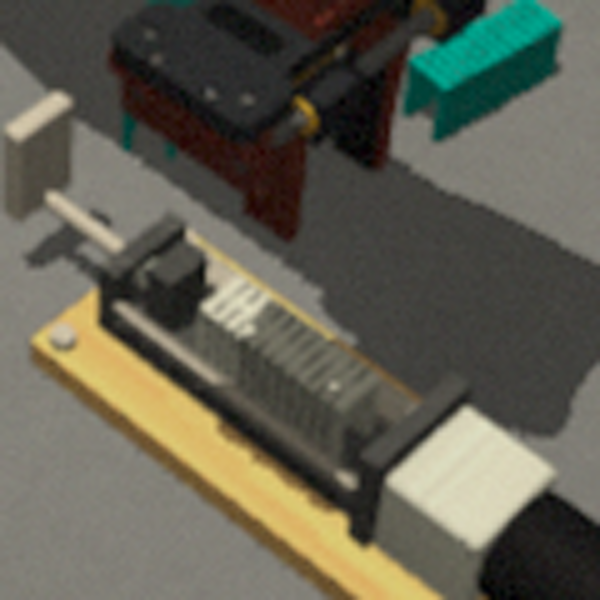

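Picture 9: the stick is seated legs down in the channel, with the follower behind it and the nose ahead. Next I'll shut the jaws and go behind the tab.

Request:
carry_out(slide=[[20,0,0],[50,0,0],[80,0,0],[110,0,0],[140,0,0],[170,0,0],[195,0,0],[205,0,2],[205,0,2],[205,0,2]], dr=[[0,0,0],[0,0,0],[0,0,0],[0,0,0],[0,0,0],[0,0,0],[0,0,0],[0,0,0],[0,0,0],[0,0,0]], jaw=[1,1,1,1,1,1,1,1,1,1])

```text
clock: 8.08
ee_pos: [0.4399, 0.0495, 0.1754]
tool_rot: [0.208, 3.134, 0.0]
wrist_force: [0.1, -0.3, 0.1]
grip_width: 0.0003
```

```bash
python3 -c "
from h import *
to((.4434,.0488,.068),-7.6)"
```

```text
pos [0.4399 0.0495 0.1754] yaw 172.41 tilt [ 0.  0. -1.] grip 0.0003 F [ 0.1 -0.3  0.1] t 8.0833
slide [ -3.6  -0.2 107.4] turn z 0.0
```

Request:
carry_out(slide=[[0,0,25],[0,0,55],[0,0,80],[0,0,100],[0,0,107],[0,0,107]], dr=[[0,0,0],[0,0,0],[0,0,0],[0,0,0],[0,0,0],[0,0,0]], jaw=[1,1,1,1,1,1])

```text
clock: 8.58
ee_pos: [0.4394, 0.0489, 0.0669]
tool_rot: [-0.209, -3.132, 0.002]
wrist_force: [-0.3, -0.3, 0.5]
grip_width: 0.0004
```

Request:
carry_out(slide=[[-5,0,0],[-10,0,0],[-15,0,0],[-20,0,0],[-25,0,0],[-30,0,0],[-35,0,0],[-40,0,0],[-45,0,0],[-50,0,0],[-55,0,0],[-60,0,0]], dr=[[0,0,0],[0,0,0],[0,0,0],[0,0,0],[0,0,0],[0,0,0],[0,0,0],[0,0,0],[0,0,0],[0,0,0],[0,0,0],[0,0,0]], jaw=[1,1,1,1,1,1,1,1,1,1,1,1])

```text
clock: 9.58
ee_pos: [0.4969, 0.0417, 0.0684]
tool_rot: [-0.208, -3.13, 0.0]
wrist_force: [-8.0, 0.7, 7.4]
grip_width: 0.0006
```

In contact with the tab and pushing at about 8 N. I'll continue.

Request:
carry_out(slide=[[-4,0,0],[-8,0,0],[-12,0,0],[-16,0,0],[-20,0,0],[-23,0,0],[-26,0,0],[-28,0,0],[-28,0,0]], dr=[[0,0,0],[0,0,0],[0,0,0],[0,0,0],[0,0,0],[0,0,0],[0,0,0],[0,0,0],[0,0,0]], jaw=[1,1,1,1,1,1,1,1,1])

```text
clock: 10.33
ee_pos: [0.5243, 0.0379, 0.0683]
tool_rot: [-0.208, -3.129, 0.0]
wrist_force: [-8.8, 0.6, 7.4]
grip_width: 0.0007
```

Request:
carry_out(slide=[[-2,0,0],[-4,0,0],[-6,0,0],[-6,0,0]], dr=[[0,0,0],[0,0,0],[0,0,0],[0,0,0]], jaw=[1,1,1,1])

```text
clock: 10.67
ee_pos: [0.5295, 0.0373, 0.0682]
tool_rot: [-0.208, -3.128, 0.0]
wrist_force: [-11.4, 2.4, 9.4]
grip_width: 0.0004
```

Request:
carry_out(slide=[[-1,0,0],[-2,0,0],[-3,0,0],[-3,0,0]], dr=[[0,0,0],[0,0,0],[0,0,0],[0,0,0]], jaw=[1,1,1,1])

```text
clock: 11.0
ee_pos: [0.5294, 0.0373, 0.0681]
tool_rot: [-0.207, -3.122, 0.0]
wrist_force: [-21.5, 2.1, 20.0]
grip_width: 0.0006
```

Request:
carry_out(slide=[[-1,0,0],[-2,0,0],[-3,0,0],[-3,0,0]], dr=[[0,0,0],[0,0,0],[0,0,0],[0,0,0]], jaw=[1,1,1,1])

```text
clock: 11.33
ee_pos: [0.5293, 0.0373, 0.0679]
tool_rot: [-0.206, -3.116, 0.0]
wrist_force: [-31.8, 2.5, 29.2]
grip_width: 0.0006
```

It hit a hard stop at 0.5294 m, against 0.5296 predicted, with force rising to 32 N. I'll back off, rise clear and look.

Request:
carry_out(slide=[[4,0,0],[8,0,0],[15,0,0],[30,0,0],[55,0,0],[60,0,-25],[60,0,-60],[60,0,-95],[70,0,-125],[90,0,-140],[90,0,-140],[90,0,-140]], dr=[[0,0,0],[0,0,0],[0,0,0],[0,0,0],[0,0,0],[0,0,0],[0,0,0],[0,0,0],[0,0,0],[0,0,0],[0,0,0],[0,0,0]], jaw=[1,1,1,1,1,1,1,1,1,1,1,1])

```text
clock: 12.33
ee_pos: [0.4497, 0.0483, 0.2096]
tool_rot: [0.208, 3.132, 0.002]
wrist_force: [-0.6, -0.6, -1.1]
grip_width: 0.0002
```

```bash
python3 - <<'E'
from h import *
to((.44,.05,.2),-7.6)
S=cam("scene");T=cam("top");cv2.imwrite("pics/fin.png",np.hstack([cv2.resize(S["frame"][210:330,300:420],(500,500),interpolation=cv2.INTER_CUBIC),cv2.resize(T["frame"][130:280,280:370],(300,500),interpolation=cv2.INTER_CUBIC)]))
q=blobs(T,(470,220,510,290),110);[print(cv2.minAreaRect(k)) for k in q]
E
```

```text
pos [0.4497 0.0483 0.2096] yaw 172.41 tilt [ 0.003  0.001 -1.   ] grip 0.0002 F [-0.6 -0.6 -1.1] t 12.3333
slide [9.8 0.4 9.6] turn z 0.0
((490.2743835449219, 252.46951293945312), (41.6326904296875, 7.28848123550415), 83.6598129272461)
```

View pics/fin.png

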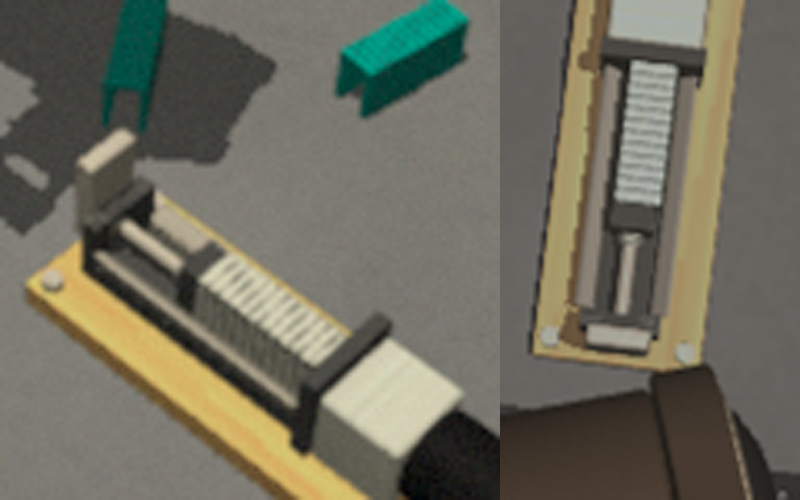

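Picture 10: the tab is against the bracket, the follower touches the stick's rear end, and the stick's front is at the nose, level in the channel. The narrow stick is still at (490,252). I'm handing in.

```bash
python3 -c "
from plant import bot
print(bot.sign_off())"
```

```text
the job is handed in; nothing more can be done
None
```

The wide stick of staples is in the channel, legs down, and the rail is pushed fully home by its tab. I handed the job in at about 12.4 s of the 58 s allowed.

- **Loading:** the stick's underside met the channel floor at the expected height, with 5 N of contact force.
- **Rail:** it stopped hard at x = 0.529 m, as predicted from the measured pose. I pressed on to about 32 N forward against the stop; total wrist force was about 43 N. That force was on the closed fingertips, not on the gripper's body.
- **Last picture:** the tab is against the rear bracket, the follower touches the stick's rear end, and the stick's front is at the nose. The narrow stick and the two teal look-alikes in view are where they were, and the arm is clear of everything. The pink and orange ones were not in the last picture.

No check failed. The measured heights came out 1–4 mm below the stated ones.

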